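Bring the red candle tin to the front of the carousel and hold it

ROBOT

A 6-joint arm with a two-finger parallel gripper is mounted at the origin on a cart in front of the work surface, level with it; the furniture and walls round the work are solid. World frame = base frame: x ahead of the robot, y to its left, z up, the work surface at z = 0. Lengths are in m, angles in rad, forces in N, time in s.
With the tool pointing down it reaches from about 0.3 to 0.875 m from the base axis. Payload 6.4 kg.
Tool frame: the origin (TCP) lies between the finger pads; the fingertips stand 11 mm ahead of it and the grasp point (between the pads) lies 8 mm behind it (ctrl.tcp_to_tips is the distance from the TCP to the fingertips, in m); x points along the fingers, z is the direction in which the jaws open and shut, and the axes are right-handed (so a half turn about x gives the same grasp; the last joint's range is limited). The gripper opens to 85 mm and grips with 20 to 120 N. Pads are 22 mm wide; open, the fingers measure 114 mm over their backs; the gripper's body (76 mm by 85 mm) begins 54 mm behind the grasp point. The pads swing forward as they close: fully open they stand 13 mm farther back than shut.
Start: joints at [0.911, 0.181, 1.607, -0, 1.354, -0.206], TCP at [0.252, 0.517, 0.242] pointing down, gripper open.
Joint ranges: [-2.99, 2.99], [-0.89, 2.07], [0.3, 2.58], [-1.14, 4.28], [0, 2.63], [-3.12, 3.12]. Speed limits (rad/s): [2.57, 2.57, 3.01, 3.14, 3.14, 3.14].

INTERFACE

Orientations are given as a unit quaternion [w, x, y, z].
In Python, from bench import ctrl, eyes, hand_in gives the robot as it stands. The module is installed in compiled form; this text tells all that it offers.
- The arm moves only by the tool step_arm, never from a script. Its arguments are lists of equal length, an entry for each row: "xyz": the shift along the world's x, y, z in mm, a list of three; "spin": the turn about the world's z in rad; "fingers": the opening in per cent of the stroke, from 0 (shut) to 100 (fully open). A call has 1 to 10 rows; each row is the pose to reach, as a shift and turn from the pose commanded when the call began; what a row does not reach only later rows make up. A row lasts 1/10 s, in which the tool goes at most 50 mm and 8.59 degrees, less where a joint would pass 70% of its speed; a pose out of reach is approached as far as the arm can. A call with a gripper value outside its range is refused whole. The fingers move at their own pace and stop on an object; the grip force is fixed at half the most. Time passes only in rows, so rows that repeat a pose let the fingers close. It gives the time, the measured TCP pose, the force and the opening at its end, in the units of the state.
- ctrl.get_obs(): the state, without advancing time (a new reading comes with each control period).
- eyes.camera(name): name is "side" or "top"; returns the picture (480x640x3 uint8, red, green, blue); there is no depth.
- eyes.camera_model(name): a dict with "vertical_fov" (degrees; the focal length in pixels is half the picture's height over the tangent of half this angle, whatever the lens; pixels are square), "cx", "cy" (the principal point, pixels), "pose" (4x4, takes a point from camera to world coordinates). Camera axes: x right, y up, looking along -z (the intrinsics and any distortion apply to the point x, -y, -z); pixel columns grow to the right and rows downward; lengths in m; the calibration is good to about 2 mm. A picture is of the moment at which its call begins. camera_model takes no time and is no camera call.
- hand_in(): hands the job in, once; it reports no verdict.
The state is a dict: "time_s": time; "q": joint angles; "dq": joint speeds; "joint_efforts": joint torques, N m; "eef_pos": TCP position; "eef_rot": TCP orientation; "wrist_force": force on the tool from outside, world axes, zero at the start; "torque": the same for the moment, N m; "opening": opening from 0.0 (shut) to 1.0 (fully open).
Only numpy, scipy, OpenCV 4.12 (cv2) and the standard library are available. Lean on these libraries where they do the work, as an engineer would, in place of code of your own. Each camera call takes 0.05 s, during which the arm holds its last target.

TASK

The candle carousel is locked: turn the black lock handle on its left a quarter turn anticlockwise, all the way to its stop, to release it. Then grip the upright wooden turning grip on the carousel and turn it until the red tin stands in line with the brass pointer at the front. The carousel swings back by itself when let go, so finish while still gripping it and holding it still there; keep the tins standing in their seats and leave the other goods on the table alone.

Things in the scene. Friction and masses are not known exactly. Their poses are not given: they have to be found in the camera images.
- carousel: fixed wooden plinth of the candle carousel: disc 268 mm across, 18 mm thick, with a tongue on its left; its place varies, turned up to 16 degrees. Origin on the turning axis at table height; z up; -x points to the front, where a cone-shaped brass pointer ends 174 mm from the axis; +y is its left, where the lock is. On it turns a wooden disc 260 mm across, its top 35 mm above the table.
- carousel_disc (a joint): angle of the turning disc (rad), 0 at rest, positive anticlockwise from above, range -2.3 to 2.3. A 0.12 N m/rad spring swings it back to 0 when let go. While locked, a steel pawl between two rim lugs stops it within 0.05 rad. Five seats ringed by brass pegs 10 mm high, 88 mm from the axis, lie at rest 36 and 108 degrees either side of the front (tins, any order) and at the back (empty).
- lock_handle (a joint): angle of the lock handle (rad): 0 = locked (bar parallel to the plinth's x axis), 1.571 = released (bar parallel to its y axis), positive anticlockwise from above, a stop at both ends; 0.08 N m of friction, so it stays where it is left. The pawl turns with it.
- lock_grip (a point): grip point of the lock handle, a black bar on edge, 60 mm long, 13 mm thick, 36 to 72 mm above the table, turning about a vertical axis through its middle. The point lies on that axis, 56 mm above the table, 80 mm to the front and 190 mm to the left of the carousel's axis. A steel pawl arm lies below it, up to 33 mm above the table.
- turn_grip_mid (a point): middle of the turning grip: an upright round wooden sleeve 17 to 19 mm thick that spins freely on a steel stem on the disc, 70 mm from the carousel's axis. At rest it stands straight to the front of the axis, and goes round with the disc. The point lies 122 mm above the table; the sleeve reaches from 89 to 155 mm, wholly above the tins.
- front_seat (a point): point on the fixed plinth, 88 mm from the axis straight to the front in line with the brass pointer, 57.5 mm above the table: where the centre of the red tin belongs.
- red_tin_mid (a point): centre of the red-banded candle tin with a red lid, round, 64 mm across and 45 mm high, loose in its seat on the disc; its top is 80 mm above the table.
- blue_tin_1_mid (a point): centre of a blue-banded candle tin with a blue lid, round, 64 mm across and 45 mm high, loose in its seat on the disc
- blue_tin_2_mid (a point): centre of a blue-banded candle tin with a blue lid, round, 64 mm across and 45 mm high, loose in its seat on the disc
- blue_tin_3_mid (a point): centre of a blue-banded candle tin with a blue lid, round, 64 mm across and 45 mm high, loose in its seat on the disc
- candle: tall painted glass candle, 66x66x101 mm, standing on the table at the left, origin at the centre of its underside; to be left alone
- mug_cream: cream mug, 78x109x84 mm, standing on the table beside the carousel, origin at the centre of its underside; to be left alone
- mug_white: white mug, 74x105x88 mm, standing on the table beside the carousel, origin at the centre of its underside; to be left alone
- bell: domed brass counter bell on a black foot, 82x82x61 mm, standing on the table beside the carousel, origin at the centre of its underside; to be left alone
- pump: brown pump bottle with a white pump head, 70x62x175 mm, standing on the table beside the carousel, origin at the centre of its underside; to be left alone
- soap_a: cream wrapped soap bar, 52x78x26 mm, standing on the table beside the carousel, origin at the centre of its underside; to be left alone
- soap_b: green-topped wrapped soap bar, 52x78x26 mm, standing on the table beside the carousel, origin at the centre of its underside; to be left alone

How it is judged:
On the way, in this order (a step that is already met when the one before it is completed fails the run):
1. the lock handle is turned to released (value of joint lock_handle above 1.4 rad), for 0.2 s.
2. the red tin is held at the pointer by the turning grip (horizontal distance between red_tin_mid and front_seat below 0.012 m and velocity of joint carousel_disc between -0.06 and 0.06 rad/s and contact force between the fingers and turn_grip above 2 N and value of joint lock_handle above 1.35 rad), for 0.3 s.
At the end, for the whole second after the job is handed in: The fingers still hold the turning grip (over 2 N), the carousel stands still (under 0.06 rad/s) with the red tin's centre within 12 mm of the front point, the lock is still released (over 1.35 rad), and all tins stand upright in their seats (all of step 2 and angle between each of red_tin_mid, blue_tin_1_mid, blue_tin_2_mid, blue_tin_3_mid's own z axis and vertical below 0.12 rad and z of red_tin_mid in the frame of carousel between 0.05 and 0.064 m and horizontal distance between red_tin_mid and carousel between 0.078 and 0.098 m and z of blue_tin_1_mid in the frame of carousel between 0.05 and 0.064 m and horizontal distance between blue_tin_1_mid and carousel between 0.078 and 0.098 m and z of blue_tin_2_mid in the frame of carousel between 0.05 and 0.064 m and horizontal distance between blue_tin_2_mid and carousel between 0.078 and 0.098 m and z of blue_tin_3_mid in the frame of carousel between 0.05 and 0.064 m and horizontal distance between blue_tin_3_mid and carousel between 0.078 and 0.098 m); the arm keeps its last pose, push and grip.
It fails at once if the bell or a soap bar is moved more than 15 mm (distance of any of bell, soap_a, soap_b from where it was at the start of the episode above 0.015 m).
It fails at once if the robot pushes against a mug, the pump bottle or the candle (contact force between any of the fingers, the arm and mug_cream above 3 N or contact force between any of the fingers, the arm and mug_white above 3 N or contact force between any of the fingers, the arm and pump above 3 N or contact force between any of the fingers, the arm and candle above 3 N).
It fails at once if a tin is tipped (angle between any of red_tin_mid, blue_tin_1_mid, blue_tin_2_mid, blue_tin_3_mid's own z axis and vertical above 0.5 rad).
It also fails if it takes over 54 s, if anything falls off the work surface, if the arm or the gripper's body presses on something with over 40 N, if the wrist force passes 120 N, or if a joint passes its speed limit or range.

## Working session

There is one attempt and no reset: what is moved stays moved. The work goes in short steps, Python scripts to look and compute and a tool call to move; the robot and the scene stay as the last step left them, time stands still between calls to the robot, and variables do not carry over. Pictures are saved under pics/ and viewed, and the job is handed in when it is done.

Besides the shell and the picture viewer there is one more tool, called after ">>>" as name(argument=value, ...) on one line, values as JSON. step_arm: Moves the arm, as the interface text tells. Its arguments: {"type":"object","properties":{"xyz":{"type":"array"},"spin":{"type":"array"},"fingers":{"type":"array"}},"required":["xyz","spin","fingers"]}

```bash
mkdir -p pics; python3 - <<'E'
from bench import ctrl, eyes
import cv2
for n in("side","top"):
    im=eyes.camera(n); cv2.imwrite(f"pics/{n}0.png",im[:,:,::-1]); m=eyes.camera_model(n); print(n,m)
o=ctrl.get_obs(); print(o)
E
```

```text
side {'vertical_fov': 48.923718011621325, 'cx': 303.42401668548433, 'cy': 240.3560381876817, 'pose': array([[-0.98419412,  0.0580228 , -0.16731793,  0.24876635],
       [-0.17576423, -0.43556444,  0.88283099,  1.48674853],
       [-0.02165341,  0.89828557,  0.43887829,  0.87401306],
       [ 0.        ,  0.        ,  0.        ,  1.        ]])}
top {'vertical_fov': 48.73928318459312, 'cx': 315.03952569230466, 'cy': 233.66874372509307, 'pose': array([[ 0.02812891,  0.99549228, -0.09057525,  0.38643407],
       [-0.99956521,  0.02721072, -0.01135644, -0.01905897],
       [-0.00884063,  0.09085531,  0.99582486,  1.43201508],
       [ 0.        ,  0.        ,  0.        ,  1.        ]])}
{'time_s': 0.1, 'q': array([ 9.10718088e-01,  1.81501337e-01,  1.60789416e+00,  7.77226388e-06,
        1.35380247e+00, -2.06275922e-01]), 'dq': array([ 2.80626398e-04, -3.49745915e-04, -3.33552950e-03,  1.04242093e-03,
       -1.33200063e-03, -4.98423471e-05]), 'joint_efforts': array([ 6.88600139e-04, -4.45874834e+01, -3.52237952e+01, -1.77904612e-04,
        4.15454357e-03, -5.52793063e-05]), 'eef_pos': array([0.25174409, 0.51643372, 0.24146148]), 'eef_rot': array([ 0.59913017, -0.37489715,  0.60019746,  0.37451059]), 'wrist_force': array([-0.09898471, -0.17073098, -0.43129525]), 'torque': array([-0.00635123, -0.00250283, -0.01074807]), 'opening': 1.0001076095065518}
```

View pics/top0.png

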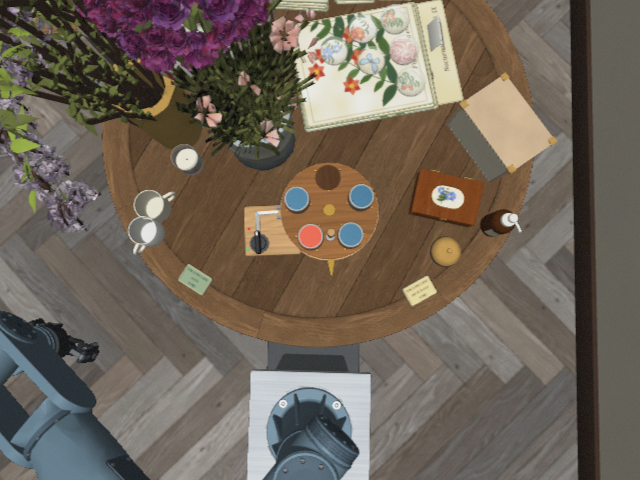

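View pics/side0.png

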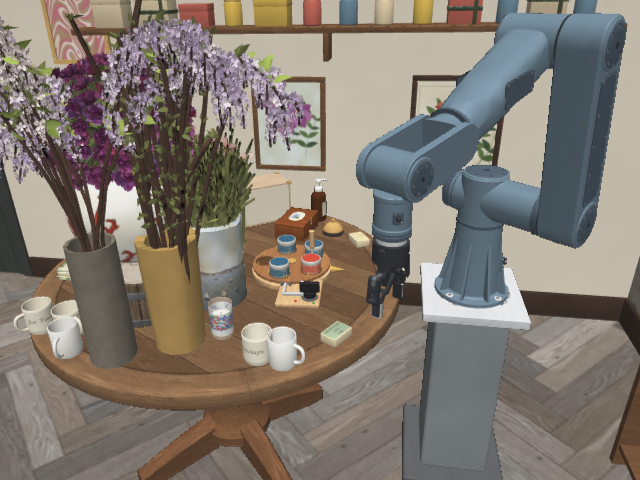

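```bash
cat > h.py <<'E'
import numpy as np,cv2
from bench import ctrl, eyes
def ray(n,u,v):
    m=eyes.camera_model(n); f=240/np.tan(np.radians(m["vertical_fov"]/2)); P=m["pose"]
    d=P[:3,:3]@np.array([(u-m["cx"])/f,-(v-m["cy"])/f,-1]); return P[:3,3],d
def onz(n,u,v,z):
    o,d=ray(n,u,v); return o+d*(z-o[2])/d[2]
def proj(n,p):
    m=eyes.camera_model(n); f=240/np.tan(np.radians(m["vertical_fov"]/2)); P=m["pose"]
    c=P[:3,:3].T@(np.array(p)-P[:3,3]); return m["cx"]+f*c[0]/-c[2], m["cy"]-f*c[1]/-c[2]
def blobs(mask,amin=60):
    n,l,s,c=cv2.connectedComponentsWithStats(mask.astype(np.uint8)); return [(tuple(c[i].round(2)),s[i].tolist()) for i in range(1,n) if s[i,4]>=amin]
E
python3 - <<'E'
from h import *
im=cv2.imread("pics/top0.png"); h=cv2.cvtColor(im,cv2.COLOR_BGR2HSV).astype(int); H,S,V=h[...,0],h[...,1],h[...,2]
roi=np.zeros(H.shape,bool); roi[150:290,235:390]=1
for nm,mk,z in(("red",((H<6)|(H>174))&(S>140)&(V>150),.08),("blue",(H>95)&(H<115)&(S>80)&(V>90),.08),("black",(V<60),.072),("pointer",(H>15)&(H<28)&(S>150)&(V>120),.03)):
    for c,s in blobs(mk&roi,12): print(nm,c,s,onz("top",*c,z).round(4))
cv2.imwrite("pics/t0z.png",cv2.resize(im[155:285,235:390],None,fx=5,fy=4.6 and 5,interpolation=cv2.INTER_CUBIC)[:600])
s=cv2.imread("pics/side0.png"); cv2.imwrite("pics/s0z.png",cv2.resize(s[220:320,240:370],None,fx=6,fy=6,interpolation=cv2.INTER_CUBIC))
E
```

```text
red (np.float64(310.08), np.float64(235.87)) [300, 226, 21, 21, 344] [0.5034 0.0089 0.08  ]
blue (np.float64(361.07), np.float64(195.75)) [351, 186, 21, 21, 350] [ 0.6107 -0.1195  0.08  ]
blue (np.float64(296.2), np.float64(198.23)) [286, 188, 21, 21, 348] [0.5998 0.0475 0.08  ]
blue (np.float64(350.46), np.float64(234.06)) [340, 224, 22, 21, 355] [ 0.5109 -0.0943  0.08  ]
black (np.float64(276.43), np.float64(152.67)) [272, 150, 9, 8, 30] [0.7201 0.1034 0.072 ]
black (np.float64(265.94), np.float64(162.73)) [236, 150, 57, 21, 315] [0.6926 0.1299 0.072 ]
black (np.float64(258.3), np.float64(243.5)) [254, 231, 12, 23, 94] [0.4807 0.1418 0.072 ]
pointer (np.float64(328.73), np.float64(209.59)) [323, 204, 13, 12, 124] [ 0.5794 -0.0378  0.03  ]
pointer (np.float64(330.92), np.float64(265.29)) [327, 259, 8, 16, 75] [ 0.4312 -0.0474  0.03  ]
```

```bash
ls pics
```

```text
s0z.png
side0.png
t0z.png
top0.png
```

View pics/t0z.png

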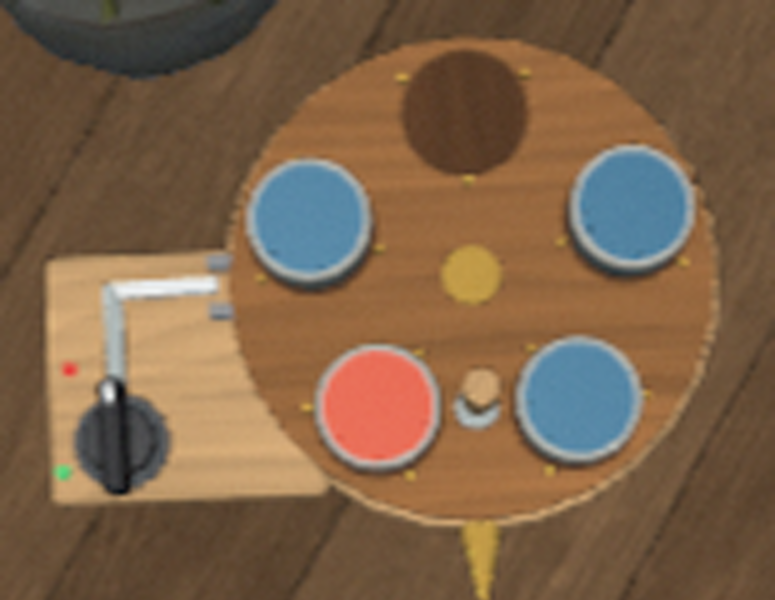

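View pics/s0z.png

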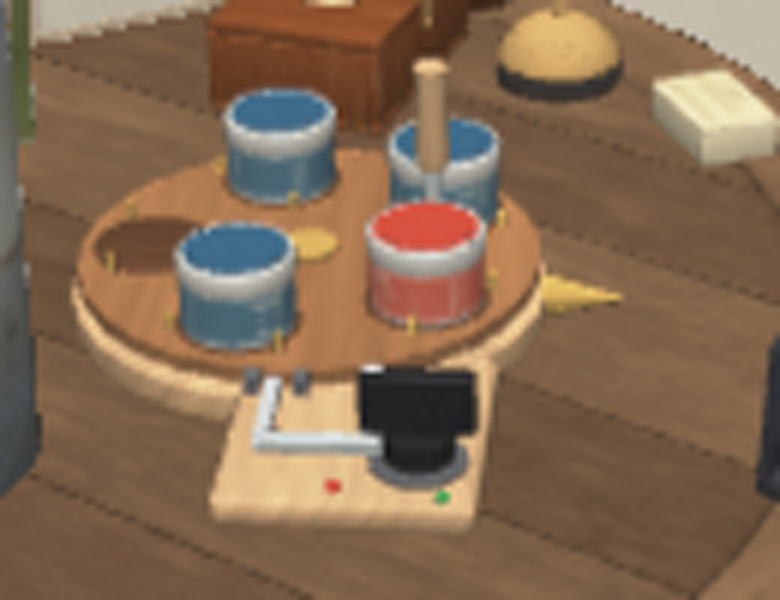

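```bash
python3 - <<'E'
from h import *
P=np.array([[.5034,.0089],[.5109,-.0943],[.5998,.0475],[.6107,-.1195]])
a=np.radians([144,216,72,-72]); M=.088*np.c_[np.cos(a),np.sin(a)]
z=lambda p:p[:,0]+1j*p[:,1]
p,m=z(P),z(M); th=np.angle(np.sum((p-p.mean())*np.conj(m-m.mean()))); c=p.mean()-np.exp(1j*th)*m.mean()
print("yaw",np.degrees(th),"c",c,"res",abs(p-c-np.exp(1j*th)*m))
print("hub",onz("top",328.73,209.59,.036),"pointer tip",onz("top",235+485/5,155+605/5,.03))
w=lambda x,y:c+np.exp(1j*th)*(x+1j*y)
print("lock",w(-.08,.19)," grip",w(-.07,0),"tgt",c+np.exp(1j*(th+np.radians(216)))*.07)
L=w(-.08,.19);print("handle px",proj("top",[L.real,L.imag,.072]),proj("side",[L.real,L.imag,.072]))
G=w(-.07,0);print("grip top px",proj("top",[G.real,G.imag,.155]),proj("side",[G.real,G.imag,.155]))
for z in(.072,.155): print(onz("top",235+481/5,155+382/5,z))
print(ctrl.get_obs()["eef_rot"])
from scipy.spatial.transform import Rotation as R
q=ctrl.get_obs()["eef_rot"]; r=R.from_quat([q[1],q[2],q[3],q[0]]).as_matrix(); print(r.round(3), np.degrees(np.arctan2(r[1,2],r[0,2])))
E
```

```text
yaw 3.8697676829741567 c (0.5781498406259337-0.037865245307765215j) res [0.00023081 0.00029136 0.00016931 0.00023192]
hub [ 0.57860346 -0.0376862   0.036     ] pointer tip [ 0.4031164  -0.05093899  0.03      ]
lock (0.4855093569168746+0.14630245212626244j)  grip (0.5083094386343266-0.042589464783057716j) tgt (0.5244245950569154-0.08273837745327842j)
handle px (np.float64(256.63925321570605), np.float64(241.59997619458392)) (np.float64(310.1124719020022), np.float64(281.50617123586716))
grip top px (np.float64(330.83690822056667), np.float64(231.74268002763418)) (np.float64(312.35429119586894), np.float64(229.4581668386688))
[ 0.51714341 -0.04503177  0.072     ]
[ 0.50916639 -0.04344668  0.155     ]
[ 0.59913017 -0.37489715  0.60019746  0.37451059]
[[-0.001 -0.899  0.438]
 [-0.001  0.438  0.899]
 [-1.     0.    -0.002]] 63.998961427855065
```

>>> step_arm(xyz=[[23,-37,0],[47,-74,0],[70,-111,0],[93,-148,0],[117,-186,0],[140,-223,0],[163,-260,0],[187,-297,0],[210,-334,0],[233,-371,0]], spin=[0.052,0.104,0.156,0.208,0.26,0.312,0.364,0.417,0.469,0.521], fingers=[100,100,100,100,100,100,100,100,100,100])

```text
time_s: 1.1
eef_pos: [0.4855, 0.1441, 0.242]
eef_rot: [0.482, -0.517, 0.482, 0.517]
wrist_force: [0.4, 0.4, 0.2]
opening: 1.0
```

>>> step_arm(xyz=[[0,0,0],[0,0,-20],[0,0,-50],[0,0,-80],[0,0,-100],[0,0,-110],[0,0,-110]], spin=[0,0,0,0,0,0,0], fingers=[100,100,80,60,60,60,60])

```text
time_s: 1.8
eef_pos: [0.4837, 0.1462, 0.1308]
eef_rot: [0.482, -0.516, 0.484, 0.517]
wrist_force: [0.0, -0.1, -0.4]
opening: 0.601
```

```bash
python3 - <<'E'
from h import *
o=ctrl.get_obs(); print(o["time_s"],o["q"].round(3),o["eef_pos"],o["opening"])
for n,(a,b,c,d) in(("side",(200,320,240,370)),("top",(155,285,215,370))):
    im=eyes.camera(n)[:,:,::-1]; cv2.imwrite(f"pics/{n}1.png",cv2.resize(im[a:b,c:d],None,fx=4.5,fy=4.5,interpolation=cv2.INTER_CUBIC))
E
```

```text
1.8 [ 0.058  0.162  1.873  0.     1.109 -1.58 ] [0.48366367 0.1461855  0.13084896] 0.601119459711188
```

View pics/side1.png

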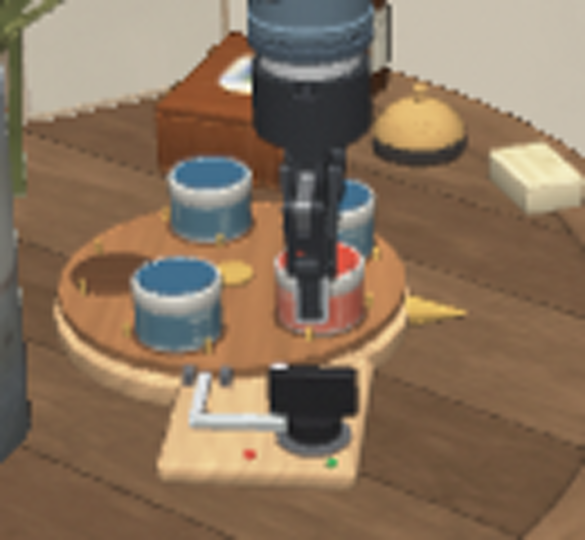

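View pics/top1.png

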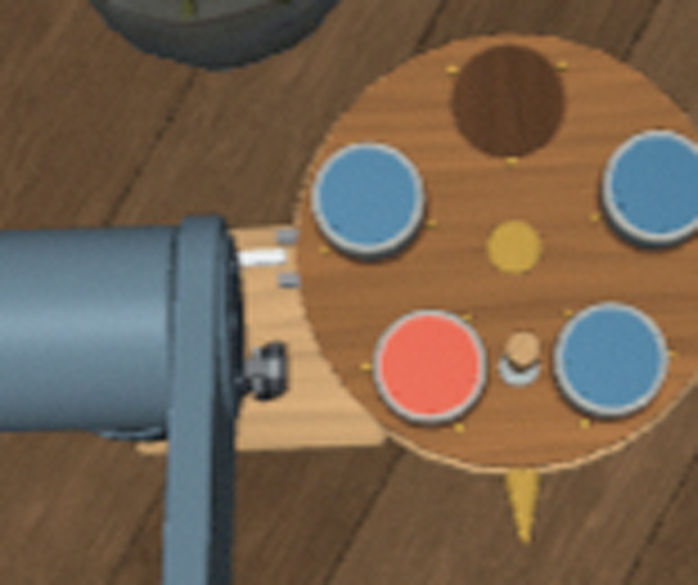

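>>> step_arm(xyz=[[0,0,0],[0,0,0],[0,0,0],[0,0,0],[0,0,0],[0,0,0],[0,0,0],[0,0,0],[0,0,0],[0,0,0]], spin=[-0.149,-0.298,-0.447,-0.596,-0.745,-0.894,-1.043,-1.192,-1.341,-1.49], fingers=[60,60,60,60,60,60,60,60,60,60])

```text
time_s: 2.9
eef_pos: [0.4862, 0.146, 0.1341]
eef_rot: [0.706, -0.05, 0.704, 0.05]
wrist_force: [0.2, -0.7, -0.7]
opening: 0.601
```

>>> step_arm(xyz=[[0,0,0],[0,0,0],[0,0,0],[0,0,0],[0,0,0],[0,0,0],[0,0,0],[0,0,0],[0,0,0],[0,0,0]], spin=[-0.149,-0.298,-0.447,-0.596,-0.745,-0.894,-1.043,-1.192,-1.341,-1.49], fingers=[60,60,60,60,60,60,60,60,60,60])

```text
time_s: 3.9
eef_pos: [0.4862, 0.146, 0.1341]
eef_rot: [0.553, 0.442, 0.552, -0.441]
wrist_force: [-0.5, 0.5, -1.1]
opening: 0.602
```

>>> step_arm(xyz=[[0,0,0],[0,0,-15],[0,0,-30],[0,0,-45],[0,0,-60],[0,0,-70],[0,0,-78],[0,0,-78]], spin=[-0.149,-0.162,-0.162,-0.162,-0.162,-0.162,-0.162,-0.162], fingers=[60,60,60,60,60,60,60,60])

```text
time_s: 4.7
eef_pos: [0.4849, 0.1458, 0.054]
eef_rot: [0.516, 0.483, 0.517, -0.483]
wrist_force: [-1.0, 0.3, 0.5]
opening: 0.6
```

```bash
python3 - <<'E'
from h import *
o=ctrl.get_obs(); print(o["time_s"],o["q"].round(3),o["eef_pos"],o["opening"],o["wrist_force"])
q=o["eef_rot"]
from scipy.spatial.transform import Rotation as R
r=R.from_quat([q[1],q[2],q[3],q[0]]).as_matrix(); print(np.degrees(np.arctan2(r[1,2],r[0,2])))
im=eyes.camera("side")[:,:,::-1]; cv2.imwrite("pics/side2.png",cv2.resize(im[220:320,250:380],None,fx=6,fy=6,interpolation=cv2.INTER_CUBIC))
E
```

```text
4.7 [0.057 0.292 1.906 0.    0.944 1.561] [0.48486565 0.14583588 0.0539605 ] 0.600260670692728 [-1.01846336  0.29260768  0.49244458]
-86.17650153805313
```

View pics/side2.png

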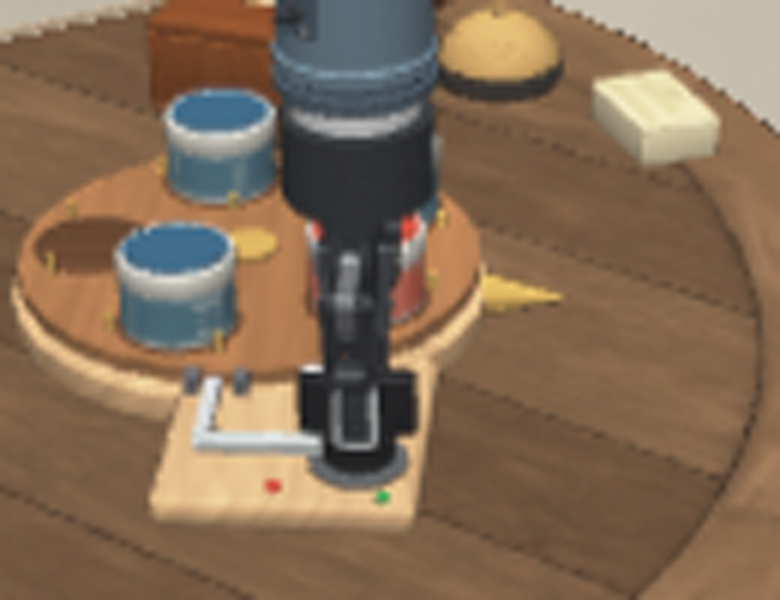

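The finger sits in front of the middle of the bar (about 355,410 in the crop), clear of the pawl arm. Closing now.

>>> step_arm(xyz=[[0,0,-2],[0,0,-2],[0,0,-2],[0,0,-2],[0,0,-2],[0,0,-2],[0,0,-2],[0,0,-2]], spin=[0,0,0,0,0,0,0,0], fingers=[0,0,0,0,0,0,0,0])

```text
time_s: 5.55
eef_pos: [0.4854, 0.1464, 0.0529]
eef_rot: [0.516, 0.483, 0.516, -0.483]
wrist_force: [-1.3, 6.1, 6.2]
opening: 0.136
```

>>> step_arm(xyz=[[0,0,0],[0,0,0],[0,0,0],[0,0,0],[0,0,0],[0,0,0],[0,0,0],[0,0,0],[0,0,0],[0,0,0]], spin=[0.05,0.13,0.21,0.29,0.37,0.45,0.53,0.61,0.69,0.77], fingers=[0,0,0,0,0,0,0,0,0,0])

```text
time_s: 6.55
eef_pos: [0.486, 0.1454, 0.0529]
eef_rot: [0.661, 0.253, 0.66, -0.253]
wrist_force: [0.7, -0.7, 2.9]
opening: 0.144
```

>>> step_arm(xyz=[[0,0,0],[0,0,0],[0,0,0],[0,0,0],[0,0,0],[0,0,0],[0,0,0],[0,0,0],[0,0,0],[0,0,0]], spin=[0.08,0.16,0.24,0.32,0.4,0.48,0.56,0.64,0.72,0.8], fingers=[0,0,0,0,0,0,0,0,0,0])

```text
time_s: 7.55
eef_pos: [0.4871, 0.145, 0.0529]
eef_rot: [0.708, -0.025, 0.705, 0.024]
wrist_force: [5.5, -1.1, -2.0]
opening: 0.141
```

>>> step_arm(xyz=[[0,0,0],[0,0,0],[0,0,0]], spin=[0.02,0.02,0.02], fingers=[0,0,0])

```text
time_s: 7.85
eef_pos: [0.4872, 0.145, 0.0529]
eef_rot: [0.708, -0.03, 0.705, 0.029]
wrist_force: [4.8, -2.5, -0.9]
opening: 0.139
```

```bash
python3 - <<'E'
from h import *
o=ctrl.get_obs(); print(o["time_s"],o["q"].round(3),o["eef_pos"],o["opening"],o["wrist_force"],o["torque"])
q=o["eef_rot"]
from scipy.spatial.transform import Rotation as R
r=R.from_quat([q[1],q[2],q[3],q[0]]).as_matrix(); print(np.degrees(np.arctan2(r[1,2],r[0,2])))
im=eyes.camera("side")[:,:,::-1]; cv2.imwrite("pics/side3.png",cv2.resize(im[220:320,250:380],None,fx=6,fy=6,interpolation=cv2.INTER_CUBIC))
E
```

```text
7.85 [ 5.600e-02  2.950e-01  1.905e+00 -1.000e-03  9.380e-01 -2.700e-02] [0.48715794 0.14495489 0.05291119] 0.13932551962148101 [ 4.76025855 -2.46342461 -0.9281462 ] [-0.1939663  -0.67389178 -1.03562882]
4.76957329543432
```

View pics/side3.png

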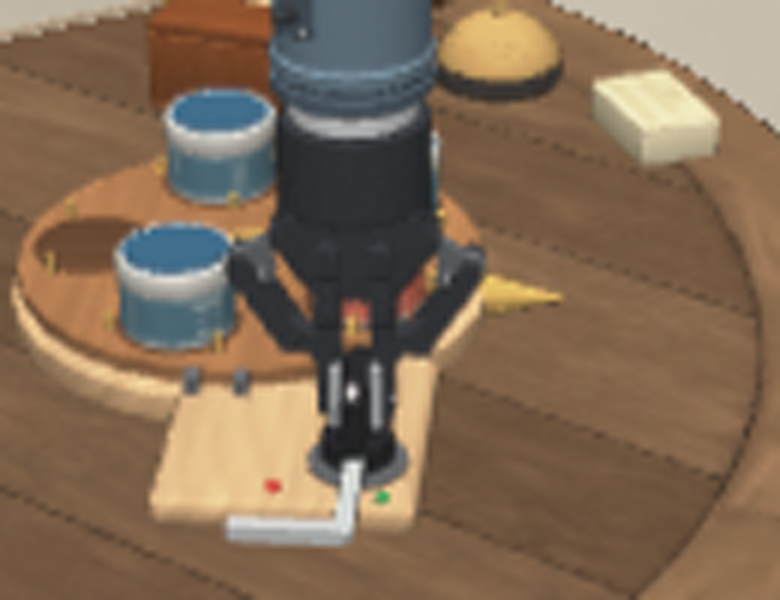

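>>> step_arm(xyz=[[0,0,0],[0,0,0],[0,0,0],[0,0,0],[0,0,0],[0,0,20],[0,0,50],[0,0,90],[0,0,130],[0,0,150]], spin=[0,0,0,0,0,0,0,0,0,0], fingers=[50,50,50,50,50,50,50,50,50,50])

```text
time_s: 8.9
eef_pos: [0.4866, 0.146, 0.2061]
eef_rot: [0.708, -0.031, 0.705, 0.031]
wrist_force: [0.3, -0.2, -0.2]
opening: 0.502
```

>>> step_arm(xyz=[[0,0,0],[0,-25,0],[0,-50,0],[0,-75,0],[5,-100,0],[10,-125,0],[15,-150,0],[20,-170,0],[22,-188,0],[22,-188,0]], spin=[-0.14,-0.28,-0.42,-0.56,-0.7,-0.84,-0.98,-1.12,-1.26,-1.4], fingers=[60,70,70,70,70,70,70,70,70,70])

```text
time_s: 9.9
eef_pos: [0.5073, -0.0442, 0.2023]
eef_rot: [0.558, 0.434, 0.558, -0.434]
wrist_force: [0.8, 0.8, 0.2]
opening: 0.697
```

>>> step_arm(xyz=[[0,0,0],[0,0,0],[0,0,0]], spin=[-0.12,-0.19,-0.19], fingers=[70,70,70])

```text
time_s: 10.2
eef_pos: [0.5069, -0.0422, 0.2022]
eef_rot: [0.516, 0.483, 0.516, -0.483]
wrist_force: [-0.5, -0.1, -0.9]
opening: 0.695
```

```bash
python3 - <<'E'
from h import *
o=ctrl.get_obs(); print(o["time_s"],o["q"].round(3),o["eef_pos"],o["opening"],o["wrist_force"],o["torque"])
for n,(a,b,c,d) in(("side",(190,320,240,370)),("top",(155,285,215,370))):
    im=eyes.camera(n)[:,:,::-1]; cv2.imwrite(f"pics/{n}4.png",cv2.resize(im[a:b,c:d],None,fx=4.5,fy=4.5,interpolation=cv2.INTER_CUBIC))
E
```

```text
10.2 [-0.317  0.073  1.812 -0.     1.257  1.188] [ 0.50691464 -0.042162    0.20217148] 0.6946697272999178 [-0.54157602 -0.12575232 -0.91592175] [-0.05888105 -0.00481107  0.04075898]
```

View pics/side4.png

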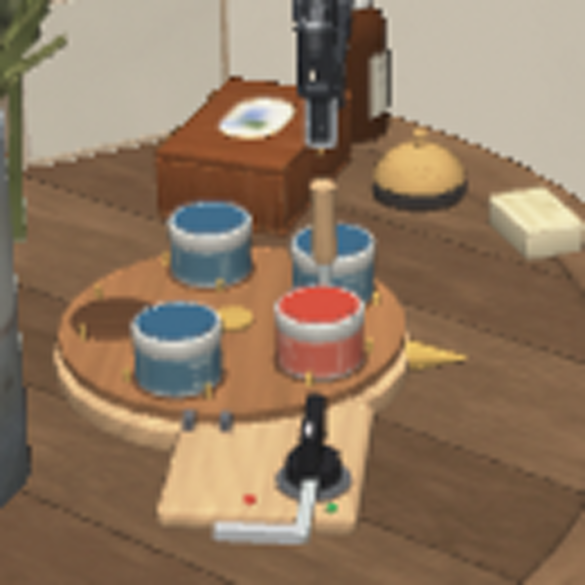

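View pics/top4.png

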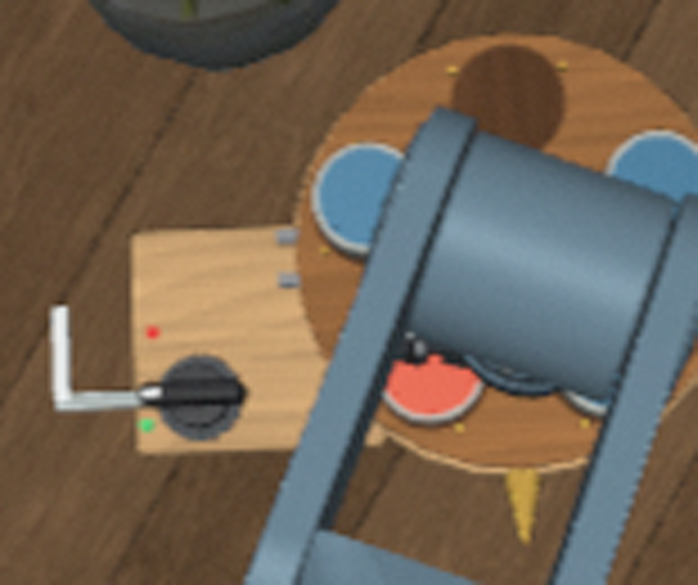

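The lock bar now lies along the plinth's y axis with the pawl swung clear. The fingers (about 321,130) are above the sleeve (about 323,190). Descending and gripping next.

>>> step_arm(xyz=[[1,0,-15],[1,0,-30],[1,0,-45],[1,0,-60],[1,0,-75],[1,0,-86],[1,0,-86]], spin=[0,0,0,0,0,0,0], fingers=[70,70,70,70,70,70,70])

```text
time_s: 11.0
eef_pos: [0.5069, -0.0417, 0.1147]
eef_rot: [0.516, 0.482, 0.518, -0.483]
wrist_force: [-0.8, 0.1, -0.7]
opening: 0.701
```

>>> step_arm(xyz=[[0,0,0],[0,0,0],[0,0,0],[0,0,0],[0,0,0],[0,0,0],[0,0,0],[0,0,0],[0,0,0]], spin=[0,0,0,0,0,0,0,0,0], fingers=[0,0,0,0,0,0,0,0,0])

```text
time_s: 11.9
eef_pos: [0.5087, -0.0424, 0.1173]
eef_rot: [0.517, 0.483, 0.516, -0.483]
wrist_force: [-0.5, 0.1, 6.3]
opening: 0.192
```

```bash
python3 - <<'E'
from h import *
o=ctrl.get_obs(); print(o["time_s"],o["q"].round(3),o["eef_pos"],o["opening"],o["wrist_force"],o["torque"])
im=eyes.camera("side")[:,:,::-1]; cv2.imwrite("pics/side5.png",cv2.resize(im[190:320,240:370],None,fx=4.5,fy=4.5,interpolation=cv2.INTER_CUBIC))
c=.57815-.03787j
for a in np.radians([3.87,12.87,21.87,30.87,39.87]): print((1000*(.07*(np.exp(1j*(a+np.pi))-np.exp(1j*(np.radians(3.87)+np.pi))))).round(1))
E
```

```text
11.9 [-0.316  0.191  1.872 -0.     1.077  1.188] [ 0.50868606 -0.04241739  0.11728627] 0.19175326517104088 [-0.5479523   0.05468769  6.27200028] [0.01134649 0.2326552  0.03230715]
0j
(1.6-10.9j)
(4.9-21.4j)
(9.8-31.2j)
(16.1-40.1j)
```

View pics/side5.png

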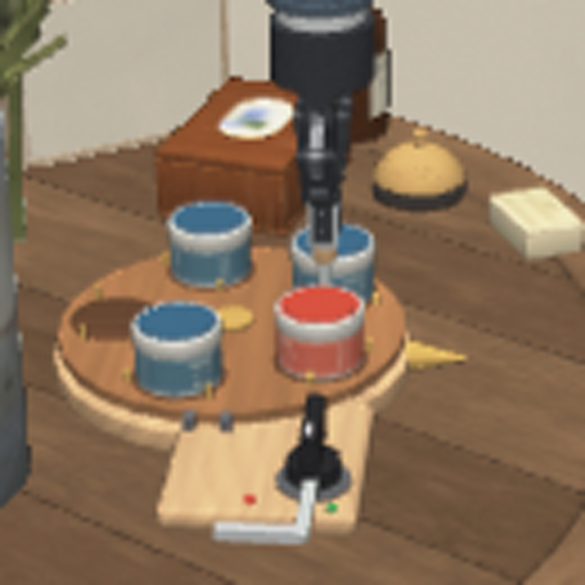

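>>> step_arm(xyz=[[0.4,-4.4,0],[1.1,-8.7,0],[2.1,-13,0],[3.4,-17.2,0],[4.9,-21.4,0],[6.6,-25.4,0],[8.7,-29.3,0],[10.9,-33.1,0],[13.4,-36.7,0],[16.1,-40.1,0]], spin=[0.063,0.126,0.188,0.251,0.314,0.377,0.44,0.503,0.565,0.628], fingers=[0,0,0,0,0,0,0,0,0,0])

```text
time_s: 12.95
eef_pos: [0.5247, -0.0826, 0.1173]
eef_rot: [0.641, 0.299, 0.64, -0.299]
wrist_force: [-1.8, 0.1, 6.9]
opening: 0.191
```

>>> step_arm(xyz=[[0,0,0],[0,0,0],[0,0,0],[0,0,0],[0,0,0]], spin=[0,0,0,0,0], fingers=[0,0,0,0,0])

```text
time_s: 13.45
eef_pos: [0.5246, -0.0826, 0.1173]
eef_rot: [0.641, 0.3, 0.64, -0.3]
wrist_force: [-2.0, -0.8, 6.8]
opening: 0.193
```

```bash
python3 - <<'E'
from h import *
o=ctrl.get_obs(); print(o["time_s"],o["q"].round(3),o["eef_pos"],o["opening"],o["wrist_force"],o["torque"])
for n,(a,b,c,d) in(("side",(190,320,240,370)),("top",(155,285,215,370))):
    im=eyes.camera(n)[:,:,::-1]; cv2.imwrite(f"pics/{n}6.png",cv2.resize(im[a:b,c:d],None,fx=4.5,fy=4.5,interpolation=cv2.INTER_CUBIC)); cv2.imwrite(f"pics/{n}6f.png",im)
    h=cv2.cvtColor(np.ascontiguousarray(im),cv2.COLOR_BGR2HSV).astype(int); H,S,V=h[...,0],h[...,1],h[...,2]
    roi=np.zeros(H.shape,bool); roi[a:b,c:d]=1
    for cc,s in blobs(((H<6)|(H>174))&(S>140)&(V>150)&roi,12): print(n,"red",cc,s,onz(n,*cc,.08).round(4))
    for cc,s in blobs((H>95)&(H<115)&(S>80)&(V>90)&roi,12): print(n,"blue",cc,s,onz(n,*cc,.08).round(4))
c=.57815-.03787j; f=c-.088*np.exp(1j*np.radians(3.87)); print("front",f,proj("side",[f.real,f.imag,.08]),proj("top",[f.real,f.imag,.08]))
E
```

```text
13.45 [-0.38   0.233  1.82  -0.     1.087  0.497] [ 0.52463302 -0.08258265  0.11733091] 0.192895868313088 [-2.03582859 -0.82657713  6.78589273] [-0.04077302  0.342499   -0.02106957]
side red (np.float64(317.04), np.float64(250.1)) [309, 247, 17, 7, 94] [ 0.494  -0.0443  0.08  ]
side red (np.float64(320.56), np.float64(261.36)) [317, 259, 8, 6, 36] [0.471  0.0315 0.08  ]
side blue (np.float64(300.45), np.float64(238.63)) [295, 236, 12, 6, 60] [ 0.5641 -0.1225  0.08  ]
side blue (np.float64(272.4), np.float64(241.63)) [265, 239, 16, 6, 81] [ 0.6551 -0.0866  0.08  ]
side blue (np.float64(303.0), np.float64(249.71)) [300, 247, 7, 6, 35] [ 0.5405 -0.0409  0.08  ]
side blue (np.float64(274.5), np.float64(252.67)) [270, 250, 10, 6, 42] [ 0.6295 -0.0073  0.08  ]
side blue (np.float64(295.5), np.float64(261.41)) [287, 258, 18, 8, 106] [0.5497 0.0427 0.08  ]
side blue (np.float64(288.61), np.float64(272.56)) [287, 270, 4, 6, 18] [0.557  0.1159 0.08  ]
side blue (np.float64(298.44), np.float64(273.52)) [294, 271, 10, 6, 52] [0.5261 0.1176 0.08  ]
top red (np.float64(329.21), np.float64(244.06)) [320, 231, 21, 22, 214] [ 0.4837 -0.0406  0.08  ]
top blue (np.float64(349.13), np.float64(177.84)) [338, 169, 21, 19, 271] [ 0.6567 -0.0877  0.08  ]
top blue (np.float64(296.95), np.float64(218.98)) [287, 209, 21, 21, 349] [0.546  0.0439 0.08  ]
front (0.49035066157790885-0.04380937476870289j) (np.float64(318.11123415150956), np.float64(250.23243864511116)) (np.float64(330.5239360118099), np.float64(241.51076749620134))
```

View pics/side6.png

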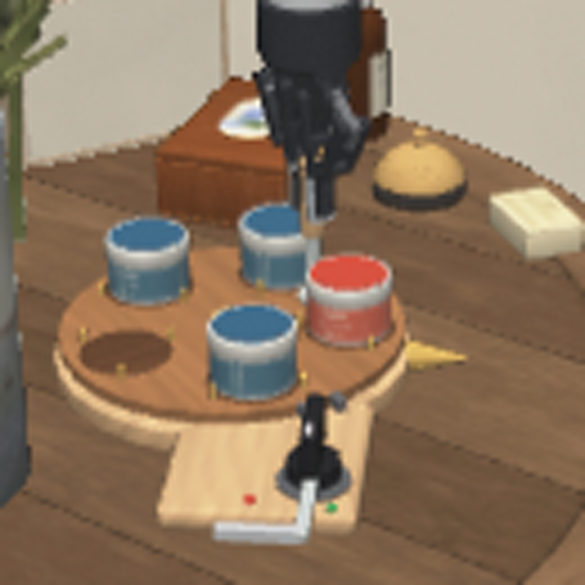

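View pics/top6.png

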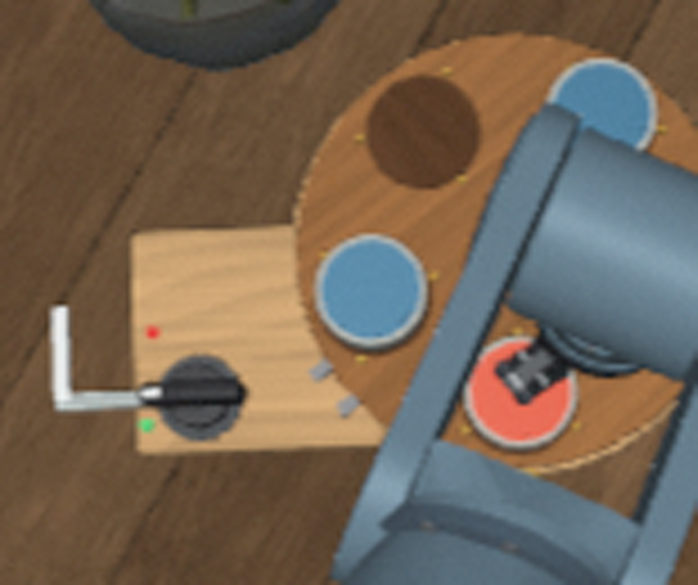

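```bash
python3 - <<'E'
from bench import hand_in
print(hand_in())
E
```

```text
the job is handed in; nothing more can be done
None
```

I released the lock, turned the carousel 36° anticlockwise by its wooden grip, and handed in at about 13.6 s while still gripping it. No verdict was reported.

- **Lock:** I turned the black handle anticlockwise to its stop, where about 1 N m pushed back. The pictures show the bar across the plinth and the pawl clear.
- **Red tin:** in the last top picture its edges centre on pixel (330.5, 241.5), which is where the front point projects. Its raw colour centre, partly hidden by the gripper, came out about 7 mm off. As a cross-check, the one fully visible blue tin was within about 1 mm of its expected place.
- **Tins:** all four stood upright in their seats.
- **Grip:** the fingers stopped on the sleeve at 0.19 opening. The arm moved no more than 0.1 mm over the last half second.
- **Other goods:** I kept clear of them by planning the path and saw no sign of contact, but I did not measure their positions again at the end.

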